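Unstack the toddler's lunch things in the drawer

TASK

The child's lunch things were left in one pile in the drawer. Take the pile apart from the top down, one thing at a time, standing each upright and wholly on the pad of its own colour before you take the next: orange cup, white snack pot, bamboo bowl (empty), then the green lunch box, laid square along its oblong pad. Set things down rather than dropping them, and leave the yellow bib and the spoon tray where they lie.

Things in the scene. Friction and masses are not known exactly. Their poses are not given: they have to be found in the camera images.
- cup: small open orange dip cup, round, straight sides, outer diameter 42, height 32, wall 4, 40 g nominal; top of the pile, standing on the pot's cap. Origin: centre of its underside, z up when upright. Grip across the outside.
- pot: white snack pot with ribbed twist cap (shut, does not turn), round, height 80: body diameter 48 up to height 56, then cap diameter 52; 120 g nominal. At the start it stands inside the bowl, its underside 6 above the bowl's, so its top 41 stand above the bowl's rim; grip it across the cap. Origin: centre of its underside, z up.
- bowl: open bamboo bowl, round, height 45, outer diameter 106 at the rim, 88 at height 10, 60 at the foot; wall 8 thick; 120 g nominal. At the start it stands on the lunch box's lid, up to 25 off its middle lengthwise. Too wide to span: pinch the wall from above at any point of the rim (wall's middle 48 from the axis just below the rim), one finger inside. Origin: centre of its underside, z up.
- lunch_box: pale green closed lunch box, flat lid, white press button at its -x end (look only, it stays shut), 150 long (its x) by 62 wide (its y) by 50 high, 220 g nominal; bottom of the pile, standing on the matting. Either way round on its pad is fine. Grip across the 62 width. Origin: centre of its underside, z up.
- pad_cup: orange round pad, diameter 68, 3 thick, fixed on the matting: place of the cup. Origin: centre of its underside, on the matting, so things stand 3 above it.
- pad_pot: white round pad, diameter 78, 3 thick, fixed: place of the pot. Origin: centre of its underside.
- pad_bowl: bamboo-coloured (tan) round pad, diameter 86, 3 thick, fixed: place of the bowl, whose foot (60) stands on it while its rim reaches over. Origin: centre of its underside.
- pad_box: dark green oblong pad, 172 long (its x) by 86 wide (its y), 3 thick, fixed: place of the lunch box, long sides parallel. Origin: centre of its underside.
- bib: bystander: yellow hard bib lying flat at the back of the drawer, about 175 (x) by 200 (y), 4 thick, with a 32 high pocket along its -x edge, loose. Origin: underside, midway along the pocket, 10 behind its -x edge; the bib reaches from there to x = +165.
- spoon_tray: bystander: grey tray with four bent-handled spoons (fast in it), 90 (x) by 180 (y) by 22 high, loose, at the back of the drawer. Origin: centre of its underside (x and y here are its own). The drawer stands on the counter: matting at world z = 10, walls up to 60 at x = 350 and 905 and at y = -470 and 470 (all mm).
Mind the look-alikes: they are no part of the job. Of the things that look like the cup, the largest one is meant.

How it is judged:
By the outcome, as a careful person would: the job done as asked, in the order asked, and still so for the second after the job is handed in, with the robot touching nothing.
It also fails if it takes over 120 s, if anything falls off the work surface, if the arm or the gripper's body presses on something with over 40 N, if the wrist force passes 120 N, or if a joint passes its speed limit or range.

ROBOT

A 6-joint arm with a two-finger parallel gripper is mounted at the origin on the work surface. World frame = base frame: x ahead of the robot, y to its left, z up, the work surface at z = 0. Lengths are in m, angles in rad, forces in N, time in s.
With the tool pointing down it reaches from about 0.35 to 0.975 m from the base axis. Payload 4.9 kg.
Tool frame: the origin (TCP) lies at the very end of the fingers, on their centre line; the grasp point (between the pads) lies ctrl.grip_point_offset behind it (ctrl.grip_point_offset is the distance from the TCP to the grasp point, in m); z points along the fingers, y is the line along which they close (so a half turn about z gives the same grasp; the last joint's range is limited). The gripper opens to 85 mm and grips with 20 to 120 N. Pads are 22 mm wide; open, the fingers measure 114 mm over their backs; the gripper's body (76 mm by 85 mm) begins 54 mm behind the grasp point. The pads swing forward as they close: fully open they stand 13 mm farther back than shut.
Start: joints at [1.14, 0.053, 1.613, -0, 1.476, -0.119], TCP at [0.192, 0.595, 0.231] pointing down, gripper open.
Joint ranges: [-3.01, 3.01], [-1.01, 2.22], [0.06, 2.58], [-1.02, 4.17], [0.09, 2.62], [-3.14, 3.14]. Speed limits (rad/s): [2.57, 2.57, 3.14, 3.14, 3.14, 3.14].

INTERFACE

Orientations are given as a rotation vector (axis times angle).
In Python, from station import ctrl gives the robot as it stands. The module is installed in compiled form; this text tells all that it offers.
- The arm moves only by the tool drive_tool, never from a script. Its argument "steps" is a list of rows, each an object with "translation": the shift along the tool's x, y, z normalised to -1 to 1, where 1 is 4 cm, a list of three; "angular": the turn, a rotation vector about the tool's x, y, z normalised to -1 to 1, where 1 is 8 degrees, a list of three; "gripper": the opening, from 0 (shut) to 1 (fully open). In form: [{"translation": [dx, dy, dz], "angular": [wx, wy, wz], "gripper": gripper}, ...]. A call has 1 to 8 rows; each row shifts and turns the commanded pose from where the row before left it, along the tool's axes as they then stand; what a row does not reach is not made up. A row lasts 1/8 s, in which the tool goes at most 62.5 mm and 10.7 degrees, less where a joint would pass 70% of its speed; a pose out of reach is approached as far as the arm can. A call with a number of a shift or a turn outside -1 to 1 is refused whole. A call with a gripper value outside its range is refused whole. The fingers move at their own pace and stop on an object; "force" is the grip in N (left out, the last holds). Time passes only in rows, so rows that do not move let the fingers close. It gives the time, the measured TCP pose, the force, the opening and the grip force at its end, in the units of the state.
- ctrl.get_obs(): the state, without advancing time (a new reading comes with each control period).
- ctrl.get_image(name): name is "scene" or "top"; returns a dict with "color" (400x640x3 uint8, red, green, blue), "depth" (400x640 float32, m along the optical axis (not along the pixel's ray), 0 where there is no reading), "fx", "fy", "cx", "cy" (pixels), "k1" (the pictures are not rectified: a ray, as slopes to the right and down, at radius r is drawn at 1 + k1 r^2 times it, then the intrinsics apply), "R" (3x3) and "t" (3): a world point X has camera coordinates R X + t. Camera axes: x right, y down, z forward; pixel columns grow to the right and rows downward; lengths in m; the calibration is good to about 2 mm. A picture is of the moment at which its call begins.
- ctrl.finish_job(): hands the job in; it is judged then, once.
The state is a dict: "t": time; "q": joint angles; "dq": joint speeds; "effort": joint torques, N m; "tool_pos": TCP position; "tool_rot": TCP orientation; "contact_force": force on the tool from outside, world axes, zero at the start; "wrist_torque": the same for the moment, N m; "opening": finger opening in m; "grip_force": force on a finger pad.
Only numpy, scipy, OpenCV 4.12 (cv2) and the standard library are available. Lean on these libraries where they do the work, as an engineer would, in place of code of your own. Each camera call takes 0.05 s, during which the arm holds its last target. There are 200 camera calls.

## Working session

There is one attempt and no reset: what is moved stays moved. The work goes in short steps, Python scripts to look and compute and a tool call to move; the robot and the scene stay as the last step left them, time stands still between calls to the robot, and variables do not carry over. Pictures are saved under pics/ and viewed, at most 14 in all, crops included, and the job is handed in when it is done.

Besides the shell and the picture viewer there is one more tool, called after ">>>" by a JSON object that holds its "api" and its "payload". drive_tool: Moves the arm, as the interface text tells. Its arguments: {"type":"object","properties":{"steps":{"type":"array"},"force":{"type":"number"}},"required":["steps"]}

```bash
mkdir -p pics; cat > h.py <<'E'
import numpy as np, cv2
from station import ctrl
from scipy.spatial.transform import Rotation as Ro
def shot(n,save=None):
    im=ctrl.get_image(n)
    if save: cv2.imwrite('pics/'+save,im['color'][:,:,::-1])
    return im
def ray(im,uv):
    p=(np.atleast_2d(uv)-[im['cx'],im['cy']])/[im['fx'],im['fy']]
    s=p.copy()
    for _ in range(20): s=p/(1+im['k1']*(s**2).sum(1,keepdims=True))
    R,t=np.array(im['R']),np.array(im['t'])
    return -R.T@t, np.c_[s,np.ones(len(s))]@R
def plane(im,uv,z):
    c,d=ray(im,uv); return c+d*((z-c[2])/d[:,2])[:,None]
def cloud(im):
    v,u=np.mgrid[0:400,0:640]
    c,d=ray(im,np.c_[u.ravel(),v.ravel()])
    P=c+d*im['depth'].reshape(-1,1); P[im['depth'].ravel()==0]=np.nan
    return P.reshape(400,640,3)
E
python3 - <<'E'
from h import *
for n in('scene','top'):
    im=shot(n,n+'0.png'); print(n,-np.array(im['R']).T@im['t'],im['fx'],im['k1'],np.array(im['R'])[2])
o=ctrl.get_obs();print({k:np.round(v,3) for k,v in o.items()},ctrl.grip_point_offset)
E
```

```text
scene [ 1.07529971 -0.59442072  0.79730885] 468.9910356013549 -0.10322812014188507 [-0.53921321  0.56581514 -0.62378069]
top [ 0.42377137 -0.00688748  1.17848794] 456.5764520730797 0.0038881921911211904 [ 0.06511315 -0.01332041 -0.99778898]
{'t': np.float64(0.1), 'q': array([ 1.14 ,  0.053,  1.614,  0.   ,  1.476, -0.119]), 'dq': array([ 0.   , -0.002, -0.003, -0.   ,  0.002, -0.   ]), 'effort': array([ 0.0000e+00, -3.9490e+01, -3.7136e+01, -0.0000e+00,  4.0000e-03,
       -0.0000e+00]), 'tool_pos': array([0.192, 0.594, 0.23 ]), 'tool_rot': array([-4.880e-01, -3.103e+00,  3.000e-03]), 'contact_force': array([ 1.203, -0.106, -0.481]), 'wrist_torque': array([-0.025, -0.02 , -0.007]), 'grip_force': np.float64(0.0), 'opening': np.float64(0.086)} 0.0187
```

View pics/scene0.png

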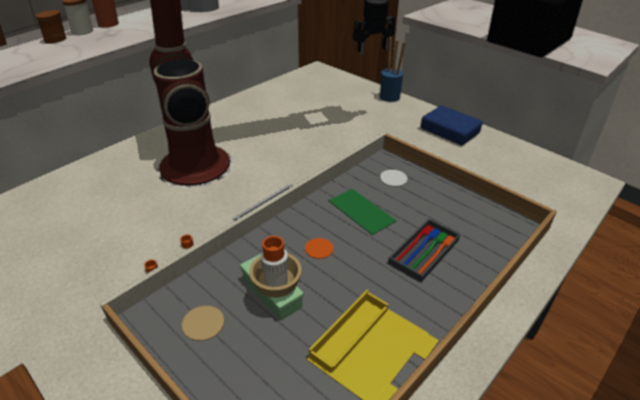

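View pics/top0.png

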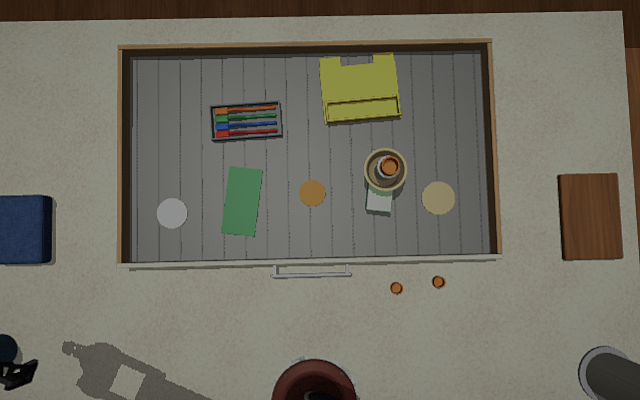

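Top view: pile at about (385,170), lunch box end showing below it at (379,203); pads are white (172,213), green (242,201), orange (312,193) and tan (438,198). The small look-alike cups lie outside the drawer at (397,288) and (438,282). The bib and tray are at the back.

```bash
cat > m.py <<'E'
from h import *
im=shot('top'); C=cloud(im); hsv=cv2.cvtColor(im['color'],cv2.COLOR_RGB2HSV)
def blob(mask,seed):
    n,l,s,c=cv2.connectedComponentsWithStats(mask.astype(np.uint8))
    i=l[seed[1],seed[0]]; return l==i,s[i],c[i]
def circ(mask,z,name):
    cs,_=cv2.findContours(mask.astype(np.uint8),cv2.RETR_EXTERNAL,cv2.CHAIN_APPROX_NONE)
    c=max(cs,key=cv2.contourArea)
    P=plane(im,c[:,0,:].astype(float),z)
    (x,y),r=cv2.minEnclosingCircle((P[:,:2]*1000).astype(np.float32))
    e=cv2.fitEllipse((P[:,:2]*1000).astype(np.float32))
    print(name,'circ',np.round([x,y,2*r],1),'ell',np.round(e[0],1),np.round(e[1],1),round(e[2],1))
    return P
E
python3 - <<'E'
from m import *
for n,s in dict(white=(172,213),green=(242,201),orange=(312,193),tan=(438,198)).items():
    print(n,hsv[s[1],s[0]],C[s[1],s[0]])
    d=np.abs(im['color'].astype(int)-im['color'][s[1],s[0]]).max(2)<40
    m,st,c=blob(d,s); print(st)
    P=circ(m,.013,n)
    if n=='green': print(cv2.minAreaRect((P[:,:2]*1000).astype(np.float32)))
Z=C[:,:,2]; roi=np.zeros(Z.shape,bool); roi[140:225,350:420]=1
print(np.histogram(Z[roi],np.arange(0,.2,.01)))
for n,a,b in(('cup',.165,.19),('bowl rim',.098,.112)):
    m=roi&(Z>a)&(Z<b); P=C[m]; print(n,m.sum())
    if n[0]=='c': print(np.median(P[:,2]));
    circ(m,.178 if n=='cup' else .105,n)
m=roi&(Z>.05)&(Z<.07); P=(C[m][:,:2]*1000); print('lid',P.min(0),P.max(0),np.median(C[m][:,2]))
# lid corners from colour
g=roi&(hsv[:,:,1]<70)&(Z>.05)&(Z<.068)
cs,_=cv2.findContours(g.astype(np.uint8),0,cv2.CHAIN_APPROX_NONE); c=max(cs,key=cv2.contourArea)
P=plane(im,c[:,0,:].astype(float),.06); print(cv2.minAreaRect((P[:,:2]*1000).astype(np.float32)))
crop=cv2.resize(im['color'][140:225,340:430],None,fx=6,fy=6,interpolation=cv2.INTER_CUBIC); cv2.imwrite('pics/crop1.png',crop[:,:,::-1])
E
```

```text
white [ 60   4 144] [0.48280609 0.34870386 0.01369179]
[ 156   80   46  180 4915]
white circ [595.5 294.4 463.3] ell [581.  319.7] [119.4 413. ] 86.7
green [ 65  97 121] [0.50928338 0.17101341 0.01191907]
[  132    54   357   208 48797]
green circ [ 622.5   -2.6 1042. ] ell [619.3 -18.4] [ 524.4 1237. ] 179.3
((621.607421875, -2.92291259765625), (524.4346923828125, 906.5496826171875), 0.03363218158483505)
orange [ 18 147 139] [ 0.52545121 -0.00833688  0.01328758]
[299 180  27  27 566]
orange circ [525.5  -8.4  69.9] ell [526.3  -7.8] [66.5 66.9] 107.1
tan [ 23  72 141] [ 0.50496496 -0.33150567  0.01264506]
[ 416  137   40  117 2150]
tan circ [ 514.5 -303.2  303.3] ell [ 502.5 -311.5] [102.8 266.3] 92.3
(array([1748, 2098,   14,    1,    7,  267,  409,  197,  109,  164,  468,
          2,    7,   22,  149,  122,   36,  104,   10]), array([0.  , 0.01, 0.02, 0.03, 0.04, 0.05, 0.06, 0.07, 0.08, 0.09, 0.1 ,
       0.11, 0.12, 0.13, 0.14, 0.15, 0.16, 0.17, 0.18, 0.19]))
cup 134
0.17691067543020011
cup circ [ 568.8 -181.6   43.4] ell [ 569.2 -181.7] [39.8 42.2] 45.7
bowl rim 505
bowl rim circ [ 571.5 -182.4  104.6] ell [ 571.5 -182.4] [102.  102.7] 75.5
lid [ 472.55638484 -215.08450523] [ 625.20938001 -139.99979625] 0.0606318561197714
((505.9368896484375, -172.5653839111328), (63.12406921386719, 64.29826354980469), 80.48267364501953)
```

View pics/crop1.png

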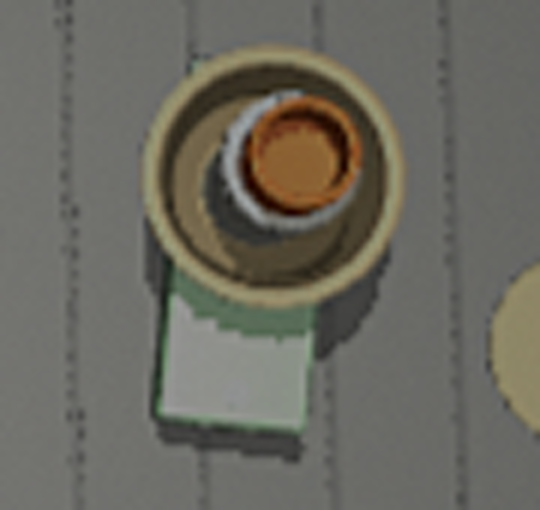

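The crop shows the cup at crop (303,155), slightly off the pot's cap. The bowl rim is round at (273,175), and the near end of the lid is between (160,415) and (305,430). Refining the pads now and planning the first move.

```bash
cat > p.py <<'E'
import sys
from h import *
# usage: p.py x y z(mm) [yaw deg of tool y axis]
def go(x,y,z,yaw=None):
    o=ctrl.get_obs(); R=Ro.from_rotvec(o['tool_rot']); M=R.as_matrix()
    d=(np.array([x,y,z])/1000-o['tool_pos']); 
    cy=np.degrees(np.arctan2(M[1,1],M[0,1]))
    print('pos',np.round(o['tool_pos']*1000,1),'yaw_y',round(cy,2),'tilt',np.round(M[:,2],3),'q6',round(o['q'][5],2),'open',np.round(o['opening']*1000,1),'gf',round(float(o['grip_force']),1),'t',round(o['t'],1),'F',np.round(o['contact_force'],1))
    print('units in tool axes now',np.round(M.T@d/.04,3))
    if yaw is not None:
        e=(yaw-cy+90)%180-90
        Rt=Ro.from_euler('z',e,degrees=True)*Ro.from_matrix(np.c_[[M[1,1],-M[0,1],0],[M[0,1],M[1,1],0],[0,0,-1]])
        w=np.degrees((R.inv()*Rt).as_rotvec())/8
        print('turn units (tool)',np.round(w,3),' shift after turn',np.round(Rt.as_matrix().T@d/.04,3))
if __name__=='__main__': go(*map(float,sys.argv[1:]))
E
python3 - <<'E'
from m import *
col=im['color'].astype(int)
for n,s,t in(('white',(172,213),18),('green',(242,201),25),('tan',(438,198),25)):
    h=hsv.astype(int)
    ref=h[s[1],s[0]]
    m=(h[:,:,2]>115)&(h[:,:,1]<40) if n=='white' else (np.abs(h[:,:,0]-ref[0])<10)&(h[:,:,1]>ref[1]-t)
    box=np.zeros(m.shape,bool); box[s[1]-50:s[1]+40,s[0]-30:s[0]+30]=1
    m,st,c=blob(m&box,s); P=circ(m,.013,n); print(st)
    if n=='green': print(cv2.minAreaRect((P[:,:2]*1000).astype(np.float32)))
from p import go
go(569,-181.7,230)
E
```

```text
white circ [483.3 349.7  78.9] ell [483.2 350.3] [75.  76.8] 83.9
[157 198  30  31 743]
green circ [508.8 170.8 186.7] ell [509.2 171.7] [ 94.4 208.7] 81.8
[ 221  167   42   70 2229]
((509.42926025390625, 171.8174285888672), (85.60950469970703, 171.1479949951172), 81.66151428222656)
tan circ [ 506.2 -331.1   86.2] ell [ 506.  -331.3] [83.5 84. ] 38.7
[422 181  33  34 877]
pos [191.6 594.5 230.5] yaw_y 72.14 tilt [-0.001 -0.001 -1.   ] q6 -0.12 open 85.3 gf 0.0 t 0.2 F [ 0.8 -0.5  0.3]
units in tool axes now [-14.934 -15.575   0.031]
```

>>> {"api": "drive_tool", "payload": {"steps": [{"translation": [-0.6, -0.62, 0], "angular": [0, 0, 0], "gripper": 1}, {"translation": [-0.6, -0.62, 0], "angular": [0, 0, 0], "gripper": 1}, {"translation": [-0.6, -0.62, 0], "angular": [0, 0, 0], "gripper": 1}, {"translation": [-0.6, -0.62, 0], "angular": [0, 0, 0], "gripper": 1}, {"translation": [-0.6, -0.62, 0], "angular": [0, 0, 0], "gripper": 1}, {"translation": [-0.6, -0.62, 0], "angular": [0, 0, 0], "gripper": 1}, {"translation": [-0.6, -0.62, 0], "angular": [0, 0, 0], "gripper": 1}, {"translation": [-0.6, -0.62, 0], "angular": [0, 0, 0], "gripper": 1}], "force": 25}}

```text
t: 1.2
tool_pos: [0.3139, 0.346, 0.2311]
tool_rot: [0.487, 3.104, -0.0]
contact_force: [0.9, -0.6, 0.2]
opening: 0.0853
grip_force: 0.0
```

>>> {"api": "drive_tool", "payload": {"steps": [{"translation": [-0.6, -0.62, 0], "angular": [0, 0, 0], "gripper": 1}, {"translation": [-0.6, -0.62, 0], "angular": [0, 0, 0], "gripper": 1}, {"translation": [-0.6, -0.62, 0], "angular": [0, 0, 0], "gripper": 1}, {"translation": [-0.6, -0.62, 0], "angular": [0, 0, 0], "gripper": 1}, {"translation": [-0.6, -0.62, 0], "angular": [0, 0, 0], "gripper": 1}, {"translation": [-0.6, -0.62, 0], "angular": [0, 0, 0], "gripper": 1}, {"translation": [-0.6, -0.62, 0], "angular": [0, 0, 0], "gripper": 1}, {"translation": [-0.6, -0.62, 0], "angular": [0, 0, 0], "gripper": 1}]}}

```text
t: 2.2
tool_pos: [0.4357, 0.0983, 0.2312]
tool_rot: [0.488, 3.103, 0.0]
contact_force: [0.1, -0.1, 0.5]
opening: 0.0855
grip_force: 0.0
```

>>> {"api": "drive_tool", "payload": {"steps": [{"translation": [-0.6, -0.62, 0], "angular": [0, 0, 0], "gripper": 1}, {"translation": [-0.6, -0.62, 0], "angular": [0, 0, 0], "gripper": 1}, {"translation": [-0.6, -0.62, 0], "angular": [0, 0, 0], "gripper": 1}, {"translation": [-0.6, -0.62, 0], "angular": [0, 0, 0], "gripper": 1}, {"translation": [-0.6, -0.62, 0], "angular": [0, 0, 0], "gripper": 1}, {"translation": [-0.6, -0.62, 0], "angular": [0, 0, 0], "gripper": 1}, {"translation": [-0.6, -0.62, 0], "angular": [0, 0, 0], "gripper": 1}, {"translation": [0, 0, 0], "angular": [0, 0, 0], "gripper": 1}]}}

```text
t: 3.2
tool_pos: [0.5424, -0.119, 0.2309]
tool_rot: [-0.492, -3.102, -0.0]
contact_force: [-0.3, 0.3, 0.5]
opening: 0.0856
grip_force: 0.0
```

```bash
python3 p.py 569 -181.7 152
```

```text
pos [ 542.4 -119.   230.9] yaw_y 71.99 tilt [-0.001  0.    -1.   ] q6 -1.61 open 85.6 gf 0.0 t 3.2 F [-0.3  0.3  0.5]
units in tool axes now [-1.12  -1.285  1.971]
```

>>> {"api": "drive_tool", "payload": {"steps": [{"translation": [-0.56, -0.64, 0], "angular": [0, 0, 0], "gripper": 1}, {"translation": [-0.56, -0.64, 0], "angular": [0, 0, 0], "gripper": 1}, {"translation": [0, 0, 0.6], "angular": [0, 0, 0], "gripper": 1}, {"translation": [0, 0, 0.6], "angular": [0, 0, 0], "gripper": 1}, {"translation": [0, 0, 0.5], "angular": [0, 0, 0], "gripper": 1}, {"translation": [0, 0, 0.37], "angular": [0, 0, 0], "gripper": 1}, {"translation": [0, 0, 0], "angular": [0, 0, 0], "gripper": 1}]}}

```text
t: 4.08
tool_pos: [0.5682, -0.1791, 0.147]
tool_rot: [-0.487, -3.101, -0.001]
contact_force: [0.0, 0.2, 0.1]
opening: 0.0856
grip_force: 0.0
```

```bash
python3 - <<'E'
from h import *
from p import go
go(569,-181.7,148)
im=shot('scene','s1.png'); cv2.imwrite('pics/s1c.png',cv2.resize(im['color'][170:330,200:360],None,fx=3.5,fy=3.5)[:,:,::-1])
E
```

```text
pos [ 568.2 -179.1  147. ] yaw_y 72.16 tilt [-0.002  0.001 -1.   ] q6 -1.69 open 85.6 gf 0.0 t 4.1 F [0.  0.2 0.1]
units in tool axes now [-0.038 -0.055 -0.025]
```

View pics/s1c.png

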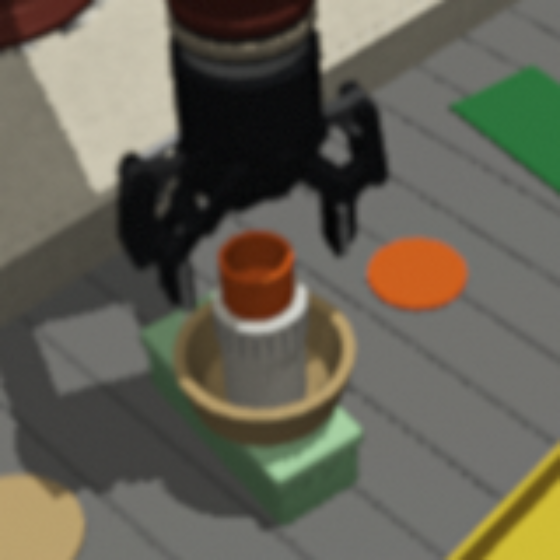

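The fingers stand either side of the cup (crop 257,275), with its top above the fingertips. Centring, then closing.

>>> {"api": "drive_tool", "payload": {"steps": [{"translation": [-0.04, -0.055, 0], "angular": [0, 0, 0], "gripper": 1}, {"translation": [0, 0, 0], "angular": [0, 0, 0], "gripper": 0.6}, {"translation": [0, 0, 0], "angular": [0, 0, 0], "gripper": 0.4}, {"translation": [0, 0, 0], "angular": [0, 0, 0], "gripper": 0.3}, {"translation": [0, 0, 0], "angular": [0, 0, 0], "gripper": 0.3}, {"translation": [0, 0, 0], "angular": [0, 0, 0], "gripper": 0.3}, {"translation": [0, 0, 0], "angular": [0, 0, 0], "gripper": 0.3}], "force": 25}}

```text
t: 5.0
tool_pos: [0.5702, -0.1826, 0.1491]
tool_rot: [0.488, 3.103, -0.0]
contact_force: [0.3, -0.5, 2.9]
opening: 0.0406
grip_force: 25.6
```

```bash
python3 p.py 526 -8 147
```

```text
pos [ 570.2 -182.6  149.1] yaw_y 72.13 tilt [ 0.001 -0.    -1.   ] q6 -1.69 open 40.6 gf 25.6 t 5.0 F [ 0.3 -0.5  2.9]
units in tool axes now [2.392 3.815 0.049]
```

>>> {"api": "drive_tool", "payload": {"steps": [{"translation": [0, 0, -0.3], "angular": [0, 0, 0], "gripper": 0.3}, {"translation": [0, 0, -0.6], "angular": [0, 0, 0], "gripper": 0.3}, {"translation": [0, 0, -0.6], "angular": [0, 0, 0], "gripper": 0.3}, {"translation": [0.4, 0.64, 0], "angular": [0, 0, 0], "gripper": 0.3}, {"translation": [0.4, 0.64, 0], "angular": [0, 0, 0], "gripper": 0.3}, {"translation": [0.4, 0.64, 0], "angular": [0, 0, 0], "gripper": 0.3}, {"translation": [0.4, 0.64, 0], "angular": [0, 0, 0], "gripper": 0.3}, {"translation": [0.4, 0.64, 0], "angular": [0, 0, 0], "gripper": 0.3}]}}

```text
t: 6.0
tool_pos: [0.5324, -0.035, 0.2086]
tool_rot: [-0.488, -3.103, -0.0]
contact_force: [0.1, 0.6, -0.5]
opening: 0.0411
grip_force: 25.4
```

>>> {"api": "drive_tool", "payload": {"steps": [{"translation": [0.39, 0.62, 0], "angular": [0, 0, 0], "gripper": 0.3}, {"translation": [0, 0, 0.8], "angular": [0, 0, 0], "gripper": 0.3}, {"translation": [0, 0, 0.8], "angular": [0, 0, 0], "gripper": 0.3}, {"translation": [0, 0, 0.8], "angular": [0, 0, 0], "gripper": 0.3}, {"translation": [0, 0, 0.8], "angular": [0, 0, 0], "gripper": 0.3}, {"translation": [0, 0, 0.5], "angular": [0, 0, 0], "gripper": 0.3}, {"translation": [0, 0, 0], "angular": [0, 0, 0], "gripper": 0.3}, {"translation": [0, 0, 0], "angular": [0, 0, 0], "gripper": 0.3}]}}

```text
t: 7.0
tool_pos: [0.5264, -0.0078, 0.0616]
tool_rot: [0.487, 3.102, -0.0]
contact_force: [-0.1, 0.0, -0.8]
opening: 0.0405
grip_force: 25.4
```

```bash
python3 - <<'E'
from h import *
from p import go
go(526,-8,16)
im=shot('scene','s2.png'); cv2.imwrite('pics/s2c.png',cv2.resize(im['color'][170:330,220:380],None,fx=3.5,fy=3.5)[:,:,::-1])
C=cloud(im);h=cv2.cvtColor(im['color'],cv2.COLOR_RGB2HSV)
m=(h[:,:,0]<15)&(h[:,:,1]>170)&(C[:,:,0]>.45)&(C[:,:,0]<.6)&(np.abs(C[:,:,1])<.06)&(C[:,:,2]>.025)
print(m.sum(),np.percentile(C[m],[5,50,95],axis=0))
E
```

```text
pos [526.4  -7.8  61.6] yaw_y 72.14 tilt [ 0.001 -0.    -1.   ] q6 -1.42 open 40.5 gf 25.4 t 7.0 F [-0.1  0.  -0.8]
units in tool axes now [ 0.01  -0.009  1.14 ]
685 [[ 0.45655179 -0.05520882  0.0646874 ]
 [ 0.5325321  -0.00882475  0.28712132]
 [ 0.56805864  0.04406473  0.39106287]]
```

View pics/s2c.png

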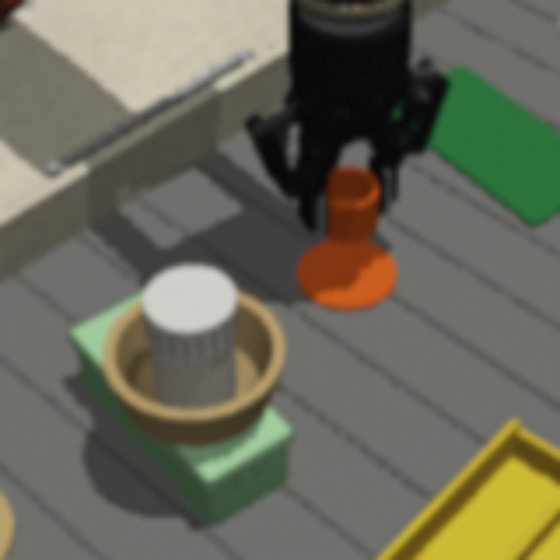

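The cup (crop 352,205) is held upright over the orange pad (347,272), and the pot still stands in the bowl. Lowering.

>>> {"api": "drive_tool", "payload": {"steps": [{"translation": [0, 0, 0.5], "angular": [0, 0, 0], "gripper": 0.3}, {"translation": [0, 0, 0.4], "angular": [0, 0, 0], "gripper": 0.3}, {"translation": [0, 0, 0.16], "angular": [0, 0, 0], "gripper": 0.3}, {"translation": [0, 0, 0], "angular": [0, 0, 0], "gripper": 0.3}, {"translation": [0, 0, 0.03], "angular": [0, 0, 0], "gripper": 0.3}, {"translation": [0, 0, 0], "angular": [0, 0, 0], "gripper": 0.3}]}}

```text
t: 7.8
tool_pos: [0.5262, -0.0078, 0.0174]
tool_rot: [0.488, 3.103, -0.0]
contact_force: [0.7, -0.1, -0.6]
opening: 0.0409
grip_force: 25.4
```

>>> {"api": "drive_tool", "payload": {"steps": [{"translation": [0, 0, 0.03], "angular": [0, 0, 0], "gripper": 0.3}, {"translation": [0, 0, 0], "angular": [0, 0, 0], "gripper": 0.3}]}}

```text
t: 8.05
tool_pos: [0.5262, -0.0078, 0.0161]
tool_rot: [0.488, 3.103, -0.0]
contact_force: [0.7, 0.8, -0.1]
opening: 0.0406
grip_force: 25.5
```

Still no contact; small steps until it shows.

>>> {"api": "drive_tool", "payload": {"steps": [{"translation": [0, 0, 0.025], "angular": [0, 0, 0], "gripper": 0.3}, {"translation": [0, 0, 0], "angular": [0, 0, 0], "gripper": 0.3}]}}

```text
t: 8.3
tool_pos: [0.5262, -0.0078, 0.016]
tool_rot: [0.488, 3.103, -0.0]
contact_force: [-3.4, -0.6, 7.2]
opening: 0.0412
grip_force: 26.2
```

>>> {"api": "drive_tool", "payload": {"steps": [{"translation": [0, 0, 0.02], "angular": [0, 0, 0], "gripper": 0.3}, {"translation": [0, 0, 0], "angular": [0, 0, 0], "gripper": 0.3}]}}

```text
t: 8.55
tool_pos: [0.5264, -0.0078, 0.016]
tool_rot: [-0.487, -3.104, 0.0]
contact_force: [-5.1, -0.6, 12.5]
opening: 0.0409
grip_force: 26.6
```

>>> {"api": "drive_tool", "payload": {"steps": [{"translation": [0, 0, -0.02], "angular": [0, 0, 0], "gripper": 0.6}, {"translation": [0, 0, 0], "angular": [0, 0, 0], "gripper": 0.8}, {"translation": [0, 0, 0], "angular": [0, 0, 0], "gripper": 1}, {"translation": [0, 0, 0], "angular": [0, 0, 0], "gripper": 1}, {"translation": [0, 0, -0.5], "angular": [0, 0, 0], "gripper": 1}, {"translation": [0, 0, -0.9], "angular": [0, 0, 0], "gripper": 1}, {"translation": [0, 0, -0.9], "angular": [0, 0, 0], "gripper": 1}, {"translation": [0, 0, -0.9], "angular": [0, 0, 0], "gripper": 1}]}}

```text
t: 9.55
tool_pos: [0.5256, -0.0076, 0.1436]
tool_rot: [-0.488, -3.103, -0.0]
contact_force: [0.4, -0.0, 0.1]
opening: 0.0855
grip_force: 0.0
```

>>> {"api": "drive_tool", "payload": {"steps": [{"translation": [0, 0, -0.9], "angular": [0, 0, 0], "gripper": 1}, {"translation": [0, 0, -0.6], "angular": [0, 0, 0], "gripper": 1}, {"translation": [0, 0, 0], "angular": [0, 0, 0], "gripper": 1}]}}

```text
t: 9.93
tool_pos: [0.5272, -0.0079, 0.2051]
tool_rot: [0.487, 3.099, -0.0]
contact_force: [-0.8, 0.0, -0.2]
opening: 0.0855
grip_force: 0.0
```

```bash
python3 - <<'E'
from m import *
from p import go
Z=C[:,:,2]; roi=np.zeros(Z.shape,bool); roi[140:225,350:420]=1
m=roi&(Z>.138)&(Z<.152); print(m.sum(),np.median(Z[m])); circ(m,.146,'pot')
m=(C[:,:,0]>.47)&(C[:,:,0]<.58)&(np.abs(C[:,:,1]+.008)<.05)&(Z>.032)&(Z<.06); print(m.sum(),np.median(Z[m]) if m.sum() else 0)
if m.sum()>5: circ(m,.045,'cup')
go(570,-182.4,190)
E
```

```text
414 0.14624606759647585
pot circ [ 570.6 -182.2   53.2] ell [ 570.9 -182.5] [50.4 51.3] 34.3
23 0.044156816599123294
cup circ [515.2  -6.9  32.4] ell [522.   -6.4] [28.4 36.7] 171.7
pos [526.1  -7.7 203. ] yaw_y 72.13 tilt [ 0.001 -0.    -1.   ] q6 -1.42 open 85.5 gf 0.0 t 10.0 F [-0.7 -0.8 -0.9]
units in tool axes now [-2.384 -3.819  0.328]
```

>>> {"api": "drive_tool", "payload": {"steps": [{"translation": [-0.4, -0.64, 0], "angular": [0, 0, 0], "gripper": 1}, {"translation": [-0.4, -0.64, 0], "angular": [0, 0, 0], "gripper": 1}, {"translation": [-0.4, -0.64, 0], "angular": [0, 0, 0], "gripper": 1}, {"translation": [-0.4, -0.64, 0], "angular": [0, 0, 0], "gripper": 1}, {"translation": [-0.4, -0.64, 0], "angular": [0, 0, 0], "gripper": 1}, {"translation": [-0.39, -0.63, 0], "angular": [0, 0, 0], "gripper": 1}, {"translation": [0, 0, 0], "angular": [0, 0, 0], "gripper": 1}, {"translation": [0, 0, 0], "angular": [0, 0, 0], "gripper": 1}]}}

```text
t: 10.98
tool_pos: [0.569, -0.182, 0.2009]
tool_rot: [-0.487, -3.101, -0.002]
contact_force: [-0.3, -0.3, -0.2]
opening: 0.0857
grip_force: 0.0
```

```bash
python3 p.py 570.8 -182.4 112
```

```text
pos [ 569.  -182.   200.9] yaw_y 72.14 tilt [-0.003  0.002 -1.   ] q6 -1.69 open 85.7 gf 0.0 t 11.0 F [-0.3 -0.3 -0.2]
units in tool axes now [-0.053  0.004  2.222]
```

>>> {"api": "drive_tool", "payload": {"steps": [{"translation": [0, 0, 0.7], "angular": [0, 0, 0], "gripper": 1}, {"translation": [0, 0, 0.7], "angular": [0, 0, 0], "gripper": 1}, {"translation": [0, 0, 0.5], "angular": [0, 0, 0], "gripper": 1}, {"translation": [0, 0, 0.33], "angular": [0, 0, 0], "gripper": 1}, {"translation": [0, 0, 0], "angular": [0, 0, 0], "gripper": 0.7}, {"translation": [0, 0, 0], "angular": [0, 0, 0], "gripper": 0.45}, {"translation": [0, 0, 0], "angular": [0, 0, 0], "gripper": 0.45}, {"translation": [0, 0, 0], "angular": [0, 0, 0], "gripper": 0.45}], "force": 35}}

```text
t: 11.98
tool_pos: [0.5706, -0.1832, 0.1149]
tool_rot: [0.488, 3.101, -0.001]
contact_force: [-0.4, 0.6, 2.8]
opening: 0.0509
grip_force: 37.0
```

```bash
python3 p.py 483.3 350 112
```

```text
pos [ 570.6 -183.2  114.9] yaw_y 72.13 tilt [ 0.002 -0.001 -1.   ] q6 -1.69 open 50.9 gf 37.0 t 12.0 F [-0.4  0.6  2.8]
units in tool axes now [ 6.169 12.018  0.055]
```

>>> {"api": "drive_tool", "payload": {"steps": [{"translation": [0, 0, -0.2], "angular": [0, 0, 0], "gripper": 0.45}, {"translation": [0, 0, -0.6], "angular": [0, 0, 0], "gripper": 0.45}, {"translation": [0, 0, -0.6], "angular": [0, 0, 0], "gripper": 0.45}, {"translation": [0, 0, -0.6], "angular": [0, 0, 0], "gripper": 0.45}, {"translation": [0.3, 0.6, 0], "angular": [0, 0, 0], "gripper": 0.45}, {"translation": [0.34, 0.66, 0], "angular": [0, 0, 0], "gripper": 0.45}, {"translation": [0.34, 0.66, 0], "angular": [0, 0, 0], "gripper": 0.45}, {"translation": [0.34, 0.66, 0], "angular": [0, 0, 0], "gripper": 0.45}]}}

```text
t: 12.98
tool_pos: [0.5507, -0.0675, 0.1935]
tool_rot: [-0.488, -3.103, -0.0]
contact_force: [0.6, -1.2, -1.7]
opening: 0.0509
grip_force: 36.8
```

>>> {"api": "drive_tool", "payload": {"steps": [{"translation": [0.34, 0.66, 0], "angular": [0, 0, 0], "gripper": 0.45}, {"translation": [0.34, 0.66, 0], "angular": [0, 0, 0], "gripper": 0.45}, {"translation": [0.34, 0.66, 0], "angular": [0, 0, 0], "gripper": 0.45}, {"translation": [0.34, 0.66, 0], "angular": [0, 0, 0], "gripper": 0.45}, {"translation": [0.34, 0.66, 0], "angular": [0, 0, 0], "gripper": 0.45}, {"translation": [0.34, 0.66, 0], "angular": [0, 0, 0], "gripper": 0.45}, {"translation": [0.34, 0.66, 0], "angular": [0, 0, 0], "gripper": 0.45}, {"translation": [0.34, 0.66, 0], "angular": [0, 0, 0], "gripper": 0.45}]}}

```text
t: 13.98
tool_pos: [0.5119, 0.1668, 0.1935]
tool_rot: [-0.488, -3.103, 0.0]
contact_force: [0.2, 0.1, -1.1]
opening: 0.051
grip_force: 36.8
```

>>> {"api": "drive_tool", "payload": {"steps": [{"translation": [0.34, 0.66, 0], "angular": [0, 0, 0], "gripper": 0.45}, {"translation": [0.34, 0.66, 0], "angular": [0, 0, 0], "gripper": 0.45}, {"translation": [0.34, 0.66, 0], "angular": [0, 0, 0], "gripper": 0.45}, {"translation": [0.34, 0.66, 0], "angular": [0, 0, 0], "gripper": 0.45}, {"translation": [0.34, 0.66, 0], "angular": [0, 0, 0], "gripper": 0.45}, {"translation": [0.3, 0.6, 0], "angular": [0, 0, 0], "gripper": 0.45}, {"translation": [0, 0, 0], "angular": [0, 0, 0], "gripper": 0.45}, {"translation": [0, 0, 0], "angular": [0, 0, 0], "gripper": 0.45}]}}

```text
t: 14.98
tool_pos: [0.4841, 0.3384, 0.1934]
tool_rot: [-0.488, -3.103, 0.001]
contact_force: [-0.6, -0.5, -1.1]
opening: 0.0512
grip_force: 37.0
```

```bash
python3 - <<'E'
from h import *
from p import go
go(483.3,350,62)
im=shot('scene','s3.png')
E
```

```text
pos [484.1 338.4 193.4] yaw_y 72.13 tilt [-0.    -0.001 -1.   ] q6 -0.77 open 51.2 gf 37.0 t 15.0 F [-0.6 -0.5 -1.1]
units in tool axes now [0.106 0.272 3.284]
```

View pics/s3.png

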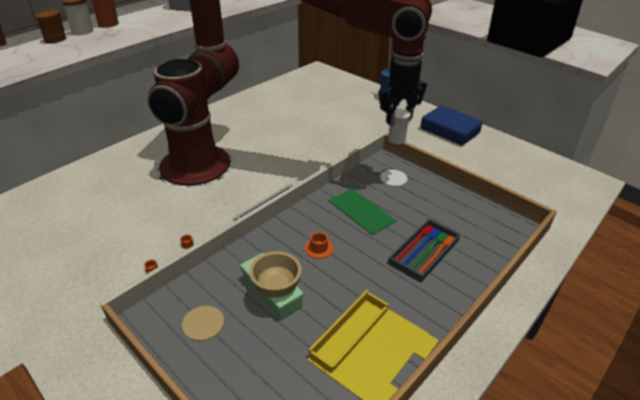

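The cup stands upright on the orange pad at (319,241), the pot is held vertical at (400,128), and the bowl on the box is undisturbed. Lowering the pot.

>>> {"api": "drive_tool", "payload": {"steps": [{"translation": [0.11, 0.27, 0], "angular": [0, 0, 0], "gripper": 0.45}, {"translation": [0, 0, 0.7], "angular": [0, 0, 0], "gripper": 0.45}, {"translation": [0, 0, 0.7], "angular": [0, 0, 0], "gripper": 0.45}, {"translation": [0, 0, 0.7], "angular": [0, 0, 0], "gripper": 0.45}, {"translation": [0, 0, 0.7], "angular": [0, 0, 0], "gripper": 0.45}, {"translation": [0, 0, 0.35], "angular": [0, 0, 0], "gripper": 0.45}, {"translation": [0, 0, 0.07], "angular": [0, 0, 0], "gripper": 0.45}, {"translation": [0, 0, 0], "angular": [0, 0, 0], "gripper": 0.45}]}}

```text
t: 16.02
tool_pos: [0.4839, 0.351, 0.0657]
tool_rot: [0.488, 3.102, 0.002]
contact_force: [-0.1, -0.4, -1.0]
opening: 0.0511
grip_force: 37.0
```

>>> {"api": "drive_tool", "payload": {"steps": [{"translation": [0, 0, 0.03], "angular": [0, 0, 0], "gripper": 0.45}, {"translation": [0, 0, 0], "angular": [0, 0, 0], "gripper": 0.45}]}}

```text
t: 16.27
tool_pos: [0.4837, 0.3509, 0.0644]
tool_rot: [0.488, 3.102, 0.001]
contact_force: [-0.3, 0.2, -1.7]
opening: 0.0508
grip_force: 37.0
```

>>> {"api": "drive_tool", "payload": {"steps": [{"translation": [0, 0, 0.025], "angular": [0, 0, 0], "gripper": 0.45}, {"translation": [0, 0, 0], "angular": [0, 0, 0], "gripper": 0.45}]}}

```text
t: 16.52
tool_pos: [0.4832, 0.3506, 0.0625]
tool_rot: [0.488, 3.103, 0.0]
contact_force: [-0.9, 0.7, -0.2]
opening: 0.051
grip_force: 37.0
```

>>> {"api": "drive_tool", "payload": {"steps": [{"translation": [0, 0, 0.025], "angular": [0, 0, 0], "gripper": 0.45}, {"translation": [0, 0, 0], "angular": [0, 0, 0], "gripper": 0.45}]}}

```text
t: 16.77
tool_pos: [0.4834, 0.3507, 0.0619]
tool_rot: [0.488, 3.103, 0.0]
contact_force: [-1.6, -1.3, 1.4]
opening: 0.051
grip_force: 37.1
```

>>> {"api": "drive_tool", "payload": {"steps": [{"translation": [0, 0, 0.02], "angular": [0, 0, 0], "gripper": 0.45}, {"translation": [0, 0, 0], "angular": [0, 0, 0], "gripper": 0.45}]}}

```text
t: 17.02
tool_pos: [0.4835, 0.3507, 0.0619]
tool_rot: [0.488, 3.103, -0.0]
contact_force: [-3.0, -1.3, 6.4]
opening: 0.0511
grip_force: 37.5
```

>>> {"api": "drive_tool", "payload": {"steps": [{"translation": [0, 0, -0.01], "angular": [0, 0, 0], "gripper": 0.65}, {"translation": [0, 0, 0], "angular": [0, 0, 0], "gripper": 0.8}, {"translation": [0, 0, 0], "angular": [0, 0, 0], "gripper": 1}, {"translation": [0, 0, 0], "angular": [0, 0, 0], "gripper": 1}, {"translation": [0, 0, -0.5], "angular": [0, 0, 0], "gripper": 1}, {"translation": [0, 0, -0.9], "angular": [0, 0, 0], "gripper": 1}, {"translation": [0, 0, -0.9], "angular": [0, 0, 0], "gripper": 1}, {"translation": [0, 0, -0.7], "angular": [0, 0, 0], "gripper": 1}]}}

```text
t: 18.02
tool_pos: [0.484, 0.3511, 0.1849]
tool_rot: [0.487, 3.101, 0.004]
contact_force: [-0.5, 0.3, -0.2]
opening: 0.0855
grip_force: 0.0
```

```bash
python3 - <<'E'
from m import *
from p import go
Z=C[:,:,2]; roi=np.zeros(Z.shape,bool); roi[140:225,350:420]=1
m=roi&(Z>.098)&(Z<.112); print(m.sum(),np.median(Z[m])); circ(m,.105,'bowl')
m=(np.abs(C[:,:,0]-.526)<.05)&(np.abs(C[:,:,1]+.008)<.05)&(Z>.032)&(Z<.06); print(m.sum(),np.median(Z[m])); circ(m,.045,'cup')
m=(np.abs(C[:,:,0]-.483)<.05)&(np.abs(C[:,:,1]-.35)<.05)&(Z>.085)&(Z<.1); print(m.sum(),np.median(Z[m]));
if m.sum()>10: circ(m,.093,'pot')
# visible lid: fit lines to box edges by contour at z=.06
col=(hsv[:,:,0]<95)
g=roi&(Z>.053)&(Z<.068)&(C[:,:,0]<.525)
cs,_=cv2.findContours(g.astype(np.uint8),0,cv2.CHAIN_APPROX_NONE); c=max(cs,key=cv2.contourArea)
P=plane(im,c[:,0,:].astype(float),.06)[:,:2]*1000
ctr=P.mean(0)
for nm,q in(('left',P[(P[:,1]>ctr[1]+18)&(P[:,0]>475)&(P[:,0]<512)]),('right',P[(P[:,1]<ctr[1]-18)&(P[:,0]>475)&(P[:,0]<512)]),('end',P[(P[:,0]<484)&(abs(P[:,1]-ctr[1])<22)])):
    vx,vy,x,y=cv2.fitLine(q.astype(np.float32),cv2.DIST_HUBER,0,.01,.01).ravel(); print(nm,len(q),np.degrees(np.arctan2(vy,vx)),x,y)
go(571,-182,190)
E
```

```text
499 0.1044417148039043
bowl circ [ 571.5 -182.4  104.6] ell [ 571.5 -182.4] [102.  102.7] 75.5
81 0.045057120341641665
cup circ [526.3  -7.5  42.2] ell [526.4  -7.3] [39.  39.9] 96.0
142 0.0929658543511942
pot circ [490.1 345.6  50.3] ell [496.9 342.3] [21.9 49.4] 150.6
left 19 -0.12917353 490.5754 -142.4989
right 15 -7.2272754 493.3646 -200.98114
end 18 80.709236 475.4141 -172.87877
pos [485.9 352.2 189.3] yaw_y 72.14 tilt [ 0.009  0.005 -1.   ] q6 -0.76 open 85.2 gf 0.0 t 18.1 F [1.4 1.6 3.2]
units in tool axes now [ -6.122 -12.058  -0.064]
```

>>> {"api": "drive_tool", "payload": {"steps": [{"translation": [-0.3, -0.6, 0], "angular": [0, 0, 0], "gripper": 0.45}, {"translation": [-0.31, -0.68, 0], "angular": [0, 0, 0], "gripper": 0.45}, {"translation": [-0.31, -0.68, 0], "angular": [0, 0, 0], "gripper": 0.45}, {"translation": [-0.31, -0.68, 0], "angular": [0, 0, 0], "gripper": 0.45}, {"translation": [-0.31, -0.68, 0], "angular": [0, 0, 0], "gripper": 0.45}, {"translation": [-0.31, -0.68, 0], "angular": [0, 0, 0], "gripper": 0.45}, {"translation": [-0.31, -0.68, 0], "angular": [0, 0, 0], "gripper": 0.45}, {"translation": [-0.31, -0.68, 0], "angular": [0, 0, 0], "gripper": 0.45}]}}

```text
t: 19.08
tool_pos: [0.5118, 0.1153, 0.182]
tool_rot: [0.488, 3.102, 0.0]
contact_force: [-0.4, -0.6, -0.6]
opening: 0.0383
grip_force: 0.0
```

>>> {"api": "drive_tool", "payload": {"steps": [{"translation": [-0.31, -0.68, 0], "angular": [0, 0, 0], "gripper": 0.45}, {"translation": [-0.31, -0.68, 0], "angular": [0, 0, 0], "gripper": 0.45}, {"translation": [-0.31, -0.68, 0], "angular": [0, 0, 0], "gripper": 0.45}, {"translation": [-0.31, -0.68, 0], "angular": [0, 0, 0], "gripper": 0.45}, {"translation": [-0.31, -0.68, 0], "angular": [0, 0, 0], "gripper": 0.45}, {"translation": [-0.31, -0.68, 0], "angular": [0, 0, 0], "gripper": 0.45}, {"translation": [-0.31, -0.68, 0], "angular": [0, 0, 0], "gripper": 0.45}, {"translation": [-0.31, -0.68, 0], "angular": [0, 0, 0], "gripper": 0.45}]}}

```text
t: 20.08
tool_pos: [0.5394, -0.1223, 0.1819]
tool_rot: [0.488, 3.102, -0.0]
contact_force: [-0.2, 0.6, -0.2]
opening: 0.0389
grip_force: 0.0
```

>>> {"api": "drive_tool", "payload": {"steps": [{"translation": [-0.31, -0.68, 0], "angular": [0, 0, 0], "gripper": 0.45}, {"translation": [-0.31, -0.68, 0], "angular": [0, 0, 0], "gripper": 0.45}, {"translation": [-0.31, -0.68, 0], "angular": [0, 0, 0], "gripper": 0.45}, {"translation": [-0.31, -0.6, 0], "angular": [0, 0, 0], "gripper": 0.45}, {"translation": [0, 0, 0], "angular": [-0.6, 0, 0], "gripper": 0.45}, {"translation": [0, 0, 0], "angular": [-0.6, 0, 0], "gripper": 0.45}, {"translation": [0, 0, 0], "angular": [-0.55, 0, 0], "gripper": 0.45}, {"translation": [0, 0, 0], "angular": [0, 0, 0], "gripper": 0.45}]}}

```text
t: 21.08
tool_pos: [0.5537, -0.2382, 0.1809]
tool_rot: [0.481, 3.044, 0.373]
contact_force: [-0.2, 1.3, -0.3]
opening: 0.0385
grip_force: 0.0
```

```bash
python3 - <<'E'
from m import *
from p import go
Z=C[:,:,2]; m=(np.abs(C[:,:,0]-.483)<.05)&(np.abs(C[:,:,1]-.35)<.05)&(Z>.085)&(Z<.1); circ(m,.093,'pot')
go(553.7,-237.4,141.2); go(558.2,-223.6,83)
E
```

```text
pot circ [484.8 349.4  54.7] ell [485.  349.7] [50.4 52.9] 173.2
pos [ 553.9 -237.7  181.1] yaw_y 72.08 tilt [ 0.074  0.229 -0.971] q6 -1.93 open 38.3 gf 0.0 t 21.1 F [-0.6  0.3  0.2]
units in tool axes now [ 0.007 -0.235  0.969]
pos [ 553.9 -237.7  181.1] yaw_y 72.08 tilt [ 0.074  0.229 -0.971] q6 -1.93 open 38.3 gf 0.0 t 21.1 F [-0.6  0.3  0.2]
units in tool axes now [ 0.006 -0.234  2.469]
```

>>> {"api": "drive_tool", "payload": {"steps": [{"translation": [0, -0.235, 0.5], "angular": [0, 0, 0], "gripper": 0.45}, {"translation": [0, 0, 0.47], "angular": [0, 0, 0], "gripper": 0.45}, {"translation": [0, 0, 0], "angular": [0, 0, 0], "gripper": 0.45}, {"translation": [0, 0, 0], "angular": [0, 0, 0], "gripper": 0.45}]}}

```text
t: 21.62
tool_pos: [0.5542, -0.2363, 0.1409]
tool_rot: [0.478, 3.044, 0.374]
contact_force: [-0.2, -0.3, -0.1]
opening: 0.0385
grip_force: 0.0
```

```bash
python3 - <<'E'
from h import *
from p import go
go(558.2,-223.6,83)
im=shot('scene','s4.png'); cv2.imwrite('pics/s4c.png',cv2.resize(im['color'][170:330,200:360],None,fx=3.5,fy=3.5)[:,:,::-1])
E
```

```text
pos [ 554.2 -236.3  140.9] yaw_y 72.16 tilt [ 0.074  0.231 -0.97 ] q6 -1.95 open 38.5 gf 0.0 t 21.6 F [-0.2 -0.3 -0.1]
units in tool axes now [ 1.000e-03 -2.600e-02  1.485e+00]
```

View pics/s4c.png

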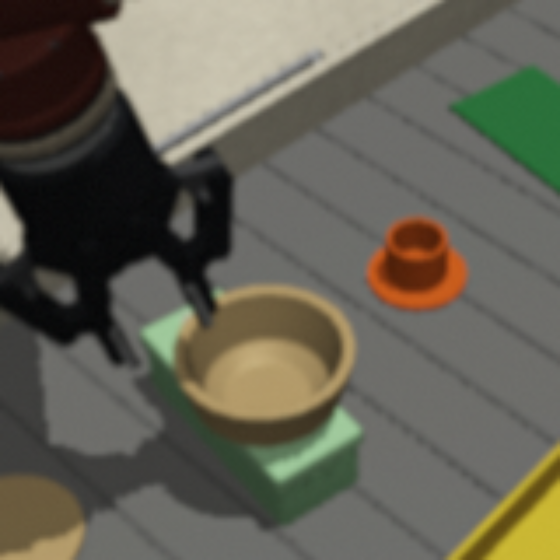

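The fingers straddle the bowl's -y wall at crop (185,345): the inner tip is at (207,320) and the outer at (130,360). Descending along the wall.

>>> {"api": "drive_tool", "payload": {"steps": [{"translation": [0, -0.02, 0.4], "angular": [0, 0, 0], "gripper": 0.45}, {"translation": [0, 0, 0.4], "angular": [0, 0, 0], "gripper": 0.45}, {"translation": [0, 0, 0.4], "angular": [0, 0, 0], "gripper": 0.45}, {"translation": [0, 0, 0.27], "angular": [0, 0, 0], "gripper": 0.45}, {"translation": [0, 0, 0], "angular": [0, 0, 0], "gripper": 0.45}, {"translation": [0, 0, 0], "angular": [0, 0, 0], "gripper": 0.45}]}}

```text
t: 22.42
tool_pos: [0.5586, -0.2242, 0.0844]
tool_rot: [0.478, 3.043, 0.373]
contact_force: [0.4, -0.4, 0.6]
opening: 0.0384
grip_force: 0.0
```

>>> {"api": "drive_tool", "payload": {"steps": [{"translation": [0, 0, 0], "angular": [0, 0, 0], "gripper": 0.2}, {"translation": [0, 0, 0], "angular": [0, 0, 0], "gripper": 0.1}, {"translation": [0, 0, 0], "angular": [0, 0, 0], "gripper": 0}, {"translation": [0, 0, 0], "angular": [0, 0, 0], "gripper": 0}, {"translation": [0, 0, 0], "angular": [0, 0, 0], "gripper": 0}, {"translation": [0, 0, 0], "angular": [0, 0, 0], "gripper": 0}], "force": 40}}

```text
t: 23.18
tool_pos: [0.5586, -0.2243, 0.0848]
tool_rot: [0.478, 3.043, 0.373]
contact_force: [-2.0, -0.4, 5.9]
opening: 0.0088
grip_force: 37.2
```

```bash
python3 - <<'E'
from m import *
from p import go
Z=C[:,:,2]; roi=np.zeros(Z.shape,bool); roi[140:225,350:420]=1
m=roi&(Z>.096)&(Z<.114)&(C[:,:,1]>-.2); print(m.sum(),np.median(Z[m]))
P=C[m]; A=np.c_[P[:,:2],np.ones(len(P))]; print('rim plane',np.linalg.lstsq(A,P[:,2],rcond=None)[0])
go(558.2,-223.6,83)
E
```

```text
306 0.10466083226534617
rim plane [-0.01494709  0.02125809  0.11625373]
pos [ 558.6 -224.3   84.8] yaw_y 72.15 tilt [ 0.075  0.23  -0.97 ] q6 -1.95 open 8.4 gf 37.2 t 23.2 F [-2.2 -0.3  4.2]
units in tool axes now [0.015 0.002 0.047]
```

>>> {"api": "drive_tool", "payload": {"steps": [{"translation": [0, 0.06, -0.24], "angular": [0, 0, 0], "gripper": 0}, {"translation": [0, 0.12, -0.48], "angular": [0, 0, 0], "gripper": 0}, {"translation": [0, 0.12, -0.48], "angular": [0, 0, 0], "gripper": 0}, {"translation": [0, 0, 0], "angular": [0, 0, 0], "gripper": 0}]}}

```text
t: 23.72
tool_pos: [0.5598, -0.225, 0.1368]
tool_rot: [0.477, 3.039, 0.369]
contact_force: [-0.0, 0.4, -1.5]
opening: 0.0084
grip_force: 40.4
```

```bash
python3 - <<'E'
from m import *
from p import go
Z=C[:,:,2]; roi=np.zeros(Z.shape,bool); roi[130:225,340:430]=1
m=roi&(Z>.145)&(Z<.168)&(C[:,:,1]>-.2)&(C[:,:,1]<-.12)&(np.hypot(C[:,:,0]-.5715,C[:,:,1]+.1824)<.06); print(m.sum(),np.median(Z[m]))
P=C[m]; A=np.c_[P[:,:2],np.ones(len(P))]; print('rim plane',np.linalg.lstsq(A,P[:,2],rcond=None)[0]); circ(m,.155,'bowl')
go(493.1,-373.2,135)
shot('scene','s5.png')
E
```

```text
347 0.15513311614293346
rim plane [-0.01221461  0.00317643  0.16215438]
bowl circ [ 573.5 -183.   104.6] ell [ 572.9 -181.1] [93.1 96.7] 92.6
pos [ 559.  -224.5  135.2] yaw_y 72.18 tilt [ 0.077  0.228 -0.971] q6 -1.93 open 8.6 gf 40.4 t 23.8 F [-0.  -0.3 -1.2]
units in tool axes now [ 0.428 -3.926 -0.971]
```

View pics/s5.png

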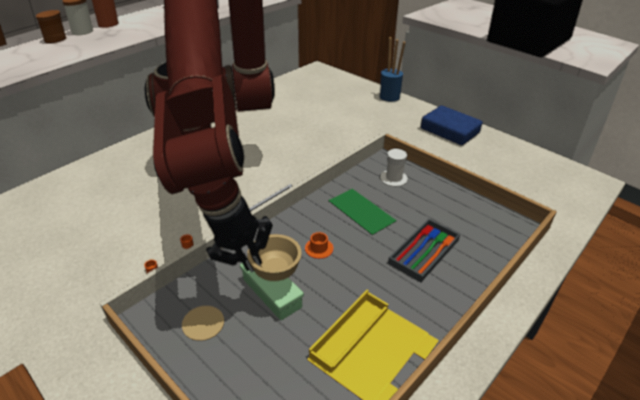

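The bowl is held level at (275,257) clear of the box, and the pot stands on its white pad at (396,170). Carrying the bowl over the tan pad.

>>> {"api": "drive_tool", "payload": {"steps": [{"translation": [0.06, -0.56, -0.14], "angular": [0, 0, 0], "gripper": 0}, {"translation": [0.06, -0.56, -0.14], "angular": [0, 0, 0], "gripper": 0}, {"translation": [0.06, -0.56, -0.14], "angular": [0, 0, 0], "gripper": 0}, {"translation": [0.06, -0.56, -0.14], "angular": [0, 0, 0], "gripper": 0}, {"translation": [0.06, -0.56, -0.14], "angular": [0, 0, 0], "gripper": 0}, {"translation": [0.06, -0.56, -0.14], "angular": [0, 0, 0], "gripper": 0}, {"translation": [0.06, -0.56, -0.14], "angular": [0, 0, 0], "gripper": 0}, {"translation": [0, 0, 0], "angular": [0, 0, 0], "gripper": 0}]}}

```text
t: 24.82
tool_pos: [0.492, -0.3744, 0.1336]
tool_rot: [0.482, 3.043, 0.373]
contact_force: [0.4, 0.4, -1.0]
opening: 0.0083
grip_force: 40.5
```

>>> {"api": "drive_tool", "payload": {"steps": [{"translation": [0, -0.12, 0.48], "angular": [0, 0, 0], "gripper": 0}, {"translation": [0, -0.12, 0.48], "angular": [0, 0, 0], "gripper": 0}, {"translation": [0, -0.12, 0.48], "angular": [0, 0, 0], "gripper": 0}, {"translation": [0, -0.12, 0.48], "angular": [0, 0, 0], "gripper": 0}, {"translation": [0, 0, 0], "angular": [0, 0, 0], "gripper": 0}, {"translation": [0, 0, 0], "angular": [0, 0, 0], "gripper": 0}]}}

```text
t: 25.58
tool_pos: [0.493, -0.3729, 0.0547]
tool_rot: [0.478, 3.043, 0.373]
contact_force: [-0.8, 0.3, -0.7]
opening: 0.0083
grip_force: 40.5
```

```bash
python3 - <<'E'
from m import *
from p import go
Z=C[:,:,2]
m=(Z>.06)&(Z<.085)&(np.hypot(C[:,:,0]-.506,C[:,:,1]+.3313)<.062); print(m.sum(),np.median(Z[m]))
P=C[m]; A=np.c_[P[:,:2],np.ones(len(P))]; print('rim plane',np.linalg.lstsq(A,P[:,2],rcond=None)[0]); circ(m,np.median(Z[m]),'bowl')
go(493.1,-373.2,37)
E
```

```text
477 0.07328528449457727
rim plane [-0.02279389  0.013519    0.08823443]
bowl circ [ 504.2 -334.1  112.3] ell [ 506.1 -330.1] [95.2 98.1] 171.0
pos [ 493.2 -373.2   55.3] yaw_y 72.16 tilt [ 0.075  0.229 -0.97 ] q6 -2.19 open 8.6 gf 40.5 t 25.6 F [ 0.6 -0.1 -0.9]
units in tool axes now [ 0.003 -0.111  0.443]
```

>>> {"api": "drive_tool", "payload": {"steps": [{"translation": [0, -0.05, 0.2], "angular": [0, 0, 0], "gripper": 0}, {"translation": [0, -0.03, 0.12], "angular": [0, 0, 0], "gripper": 0}, {"translation": [0, 0, 0], "angular": [0, 0, 0], "gripper": 0}, {"translation": [0, 0, 0], "angular": [0, 0, 0], "gripper": 0}]}}

```text
t: 26.12
tool_pos: [0.4927, -0.3726, 0.0412]
tool_rot: [0.478, 3.044, 0.374]
contact_force: [0.4, -0.0, -1.9]
opening: 0.0083
grip_force: 40.5
```

>>> {"api": "drive_tool", "payload": {"steps": [{"translation": [0, -0.01, 0.04], "angular": [0, 0, 0], "gripper": 0}, {"translation": [0, 0, 0], "angular": [0, 0, 0], "gripper": 0}]}}

```text
t: 26.38
tool_pos: [0.4926, -0.3726, 0.0395]
tool_rot: [0.478, 3.044, 0.374]
contact_force: [0.5, 0.4, -1.5]
opening: 0.0084
grip_force: 40.5
```

>>> {"api": "drive_tool", "payload": {"steps": [{"translation": [0, -0.005, 0.025], "angular": [0, 0, 0], "gripper": 0}, {"translation": [0, 0, 0], "angular": [0, 0, 0], "gripper": 0}]}}

```text
t: 26.62
tool_pos: [0.4927, -0.3728, 0.0387]
tool_rot: [0.478, 3.044, 0.373]
contact_force: [-0.3, -0.5, -0.6]
opening: 0.0083
grip_force: 40.7
```

>>> {"api": "drive_tool", "payload": {"steps": [{"translation": [0, -0.005, 0.025], "angular": [0, 0, 0], "gripper": 0}, {"translation": [0, 0, 0], "angular": [0, 0, 0], "gripper": 0}]}}

```text
t: 26.88
tool_pos: [0.4928, -0.373, 0.0381]
tool_rot: [0.478, 3.043, 0.373]
contact_force: [-1.8, -0.8, 1.7]
opening: 0.0082
grip_force: 41.5
```

>>> {"api": "drive_tool", "payload": {"steps": [{"translation": [0, -0.005, 0.02], "angular": [0, 0, 0], "gripper": 0}, {"translation": [0, 0, 0], "angular": [0, 0, 0], "gripper": 0}]}}

```text
t: 27.12
tool_pos: [0.4929, -0.3731, 0.0378]
tool_rot: [0.478, 3.043, 0.373]
contact_force: [-2.3, 0.2, 5.9]
opening: 0.0089
grip_force: 42.1
```

>>> {"api": "drive_tool", "payload": {"steps": [{"translation": [0, 0, 0], "angular": [0, 0, 0], "gripper": 0.2}, {"translation": [0, 0, 0], "angular": [0, 0, 0], "gripper": 0.4}, {"translation": [0, 0, 0], "angular": [0, 0, 0], "gripper": 0.4}, {"translation": [0, 0, -0.3], "angular": [0, 0, 0], "gripper": 0.4}, {"translation": [0, 0, -0.6], "angular": [0, 0, 0], "gripper": 0.4}, {"translation": [0, 0, -0.8], "angular": [0, 0, 0], "gripper": 0.4}, {"translation": [0, 0, -0.9], "angular": [0, 0, 0], "gripper": 0.4}, {"translation": [0, 0, 0], "angular": [0, 0, 0], "gripper": 0.4}]}}

```text
t: 28.12
tool_pos: [0.4865, -0.3992, 0.1426]
tool_rot: [0.477, 3.038, 0.364]
contact_force: [0.6, -0.0, -0.2]
opening: 0.034
grip_force: 0.0
```

```bash
cat > b.py <<'E'
from m import *
from p import go
Z=C[:,:,2]
m=(Z>.05)&(Z<.07)&(np.hypot(C[:,:,0]-.506,C[:,:,1]+.3313)<.062)
if m.sum()>20:
    P=C[m]; A=np.c_[P[:,:2],np.ones(len(P))]; print('bowl rim',m.sum(),np.median(Z[m]),np.linalg.lstsq(A,P[:,2],rcond=None)[0]); circ(m,.058,'bowl')
m=(Z>.054)&(Z<.067)&(np.abs(C[:,:,0]-.55)<.11)&(np.abs(C[:,:,1]+.18)<.06)
m=cv2.morphologyEx(m.astype(np.uint8),cv2.MORPH_OPEN,np.ones((3,3)))
cs,_=cv2.findContours(m,0,cv2.CHAIN_APPROX_NONE); c=max(cs,key=cv2.contourArea)
P=(plane(im,c[:,0,:].astype(float),.06)[:,:2]*1000).astype(np.float32); print('box',cv2.minAreaRect(P),P.min(0),P.max(0))
for s in 1,-1:
    d=np.radians(-8.5); L=(P-P.mean(0))@np.array([[np.cos(d),-np.sin(d)],[np.sin(d),np.cos(d)]])
    q=P[(s*L[:,1]>25)&(abs(L[:,0])<62)]; vx,vy,x,y=cv2.fitLine(q,cv2.DIST_HUBER,0,.01,.01).ravel(); print('side',s,len(q),np.degrees(np.arctan(vy/vx)),x,y)
E
python3 - <<'E'
from b import *
go(540,-180,190,81.5)
E
```

```text
bowl rim 473 0.05733483235466652 [0.00506343 0.01000252 0.05786253]
bowl circ [ 506.4 -331.1  104.8] ell [ 506.1 -330.9] [102.1 102.7] 32.6
box ((548.9667358398438, -178.41856384277344), (61.787357330322266, 149.758544921875), 82.79781341552734) [ 472.4769 -216.295 ] [ 624.72455 -139.98935]
side 1 52 -7.466633 554.6486 -149.4387
side -1 50 -7.145983 544.9236 -207.75917
pos [ 485.7 -397.8  140. ] yaw_y 72.16 tilt [ 0.077  0.227 -0.971] q6 -2.19 open 34.4 gf 0.0 t 28.2 F [ 0.9 -0.8 -0.2]
units in tool axes now [0.376 5.736 0.127]Traceback (most recent call last):
  File "<stdin>", line 2, in <module>
  File "p.py", line 12, in go
    Rt=Ro.from_euler('z',e,degrees=True)*Ro.from_matrix(np.c_[[M[1,1],-M[0,1],0],[M[0,1],M[1,1],0],[0,0,-1]])
                                         ~~~~~~~~~~~~~~^^^^^^^^^^^^^^^^^^^^^^^^^^^^^^^^^^^^^^^^^^^^^^^^^^^^^^
  File "scipy/spatial/transform/_rotation.pyx", line 1143, in scipy.spatial.transform._rotation.Rotation.from_matrix
ValueError: Non-positive determinant (left-handed or null coordinate frame) in rotation matrix 0: [[ 0.92419398  0.29740825  0.        ]
 [-0.29740825  0.92419398  0.        ]
 [ 0.          0.         -1.        ]].
```

```bash
sed -i 's/np.c_\[\[M\[1,1\],-M\[0,1\],0\],\[M\[0,1\],M\[1,1\],0\],\[0,0,-1\]\]/np.c_[[-M[1,1],M[0,1],0],[M[0,1],M[1,1],0],[0,0,-np.hypot(M[0,1],M[1,1])]]\/np.hypot(M[0,1],M[1,1])/' p.py; python3 p.py 549 -178.4 140 82.75
```

```text
pos [ 485.7 -397.8  140. ] yaw_y 72.16 tilt [ 0.077  0.227 -0.971] q6 -2.19 open 34.4 gf 0.0 t 28.2 F [ 0.9 -0.8 -0.2]
units in tool axes now [0.179 5.54  1.367]
turn units (tool) [ 1.725  0.188 -1.32 ]  shift after turn [-0.878  5.641 -0.   ]
```

>>> {"api": "drive_tool", "payload": {"steps": [{"translation": [0, 0, 0], "angular": [0.575, 0.063, -0.44], "gripper": 0.6}, {"translation": [0, 0, 0], "angular": [0.575, 0.063, -0.44], "gripper": 0.8}, {"translation": [0, 0, 0], "angular": [0.575, 0.063, -0.44], "gripper": 1}, {"translation": [-0.1, 0.64, 0], "angular": [0, 0, 0], "gripper": 1}, {"translation": [-0.1, 0.64, 0], "angular": [0, 0, 0], "gripper": 1}, {"translation": [-0.1, 0.64, 0], "angular": [0, 0, 0], "gripper": 1}, {"translation": [-0.1, 0.64, 0], "angular": [0, 0, 0], "gripper": 1}, {"translation": [-0.1, 0.64, 0], "angular": [0, 0, 0], "gripper": 1}]}}

```text
t: 29.18
tool_pos: [0.5206, -0.2695, 0.1368]
tool_rot: [-0.199, -3.13, -0.01]
contact_force: [0.1, 0.3, 0.3]
opening: 0.0852
grip_force: 0.0
```

>>> {"api": "drive_tool", "payload": {"steps": [{"translation": [-0.1, 0.64, 0], "angular": [0, 0, 0], "gripper": 1}, {"translation": [-0.1, 0.64, 0], "angular": [0, 0, 0], "gripper": 1}, {"translation": [-0.1, 0.64, 0], "angular": [0, 0, 0], "gripper": 1}, {"translation": [-0.08, 0.52, 0], "angular": [0, 0, 0], "gripper": 1}, {"translation": [0, 0, 0], "angular": [0, 0, 0], "gripper": 1}, {"translation": [0, 0, 0], "angular": [0, 0, 0], "gripper": 1}]}}

```text
t: 29.92
tool_pos: [0.5481, -0.1772, 0.1379]
tool_rot: [-0.198, -3.132, -0.005]
contact_force: [1.7, 0.3, 0.3]
opening: 0.085
grip_force: 0.0
```

```bash
python3 p.py 549 -178.4 22 82.75
```

```text
pos [ 548.1 -177.2  137.9] yaw_y 82.76 tilt [-0.003  0.004 -1.   ] q6 -1.89 open 85.0 gf 0.0 t 29.9 F [1.7 0.3 0.3]
units in tool axes now [-0.038 -0.036  2.898]
turn units (tool) [ 0.023 -0.028  0.001]  shift after turn [-0.027 -0.027  2.898]
```

>>> {"api": "drive_tool", "payload": {"steps": [{"translation": [-0.03, -0.03, 0.7], "angular": [0, 0, 0], "gripper": 1}, {"translation": [0, 0, 0.7], "angular": [0, 0, 0], "gripper": 1}, {"translation": [0, 0, 0.7], "angular": [0, 0, 0], "gripper": 1}, {"translation": [0, 0, 0.5], "angular": [0, 0, 0], "gripper": 1}, {"translation": [0, 0, 0.3], "angular": [0, 0, 0], "gripper": 1}, {"translation": [0, 0, 0], "angular": [0, 0, 0], "gripper": 1}, {"translation": [0, 0, 0], "angular": [0, 0, 0], "gripper": 1}]}}

```text
t: 30.8
tool_pos: [0.5498, -0.1785, 0.0232]
tool_rot: [-0.198, -3.134, -0.004]
contact_force: [-0.6, -0.6, 0.1]
opening: 0.0856
grip_force: 0.0
```

>>> {"api": "drive_tool", "payload": {"steps": [{"translation": [0, 0, 0], "angular": [0, 0, 0], "gripper": 0.8}, {"translation": [0, 0, 0], "angular": [0, 0, 0], "gripper": 0.6}, {"translation": [0, 0, 0], "angular": [0, 0, 0], "gripper": 0.6}, {"translation": [0, 0, 0], "angular": [0, 0, 0], "gripper": 0.6}, {"translation": [0, 0, 0], "angular": [0, 0, 0], "gripper": 0.6}], "force": 50}}

```text
t: 31.42
tool_pos: [0.5499, -0.1785, 0.0234]
tool_rot: [-0.198, -3.134, -0.004]
contact_force: [-0.5, 1.1, 6.2]
opening: 0.0612
grip_force: 56.5
```

```bash
python3 p.py 509.4 171.8 100 81.66
```

```text
pos [ 549.9 -178.5   23.4] yaw_y 82.78 tilt [-0.001  0.003 -1.   ] q6 -1.89 open 61.2 gf 56.5 t 31.4 F [-0.5  1.1  6.2]
units in tool axes now [ 2.107  8.564 -1.89 ]
turn units (tool) [ 0.017 -0.01   0.14 ]  shift after turn [ 2.272  8.517 -1.914]
```

>>> {"api": "drive_tool", "payload": {"steps": [{"translation": [0, 0, -0.2], "angular": [0, 0, 0], "gripper": 0.6}, {"translation": [0, 0, -0.5], "angular": [0, 0, 0], "gripper": 0.6}, {"translation": [0, 0, -0.6], "angular": [0, 0, 0], "gripper": 0.6}, {"translation": [0, 0, -0.6], "angular": [0, 0, 0], "gripper": 0.6}, {"translation": [0, 0, -0.3], "angular": [0, 0, 0.14], "gripper": 0.6}, {"translation": [0, 0, 0], "angular": [0, 0, 0], "gripper": 0.6}]}}

```text
t: 32.17
tool_pos: [0.5498, -0.1787, 0.1116]
tool_rot: [-0.229, -3.132, -0.004]
contact_force: [-0.1, 0.1, -2.8]
opening: 0.0614
grip_force: 55.8
```

>>> {"api": "drive_tool", "payload": {"steps": [{"translation": [0.1, 0.4, 0], "angular": [0, 0, 0], "gripper": 0.6}, {"translation": [0.18, 0.65, 0], "angular": [0, 0, 0], "gripper": 0.6}, {"translation": [0.18, 0.65, 0], "angular": [0, 0, 0], "gripper": 0.6}, {"translation": [0.18, 0.65, 0], "angular": [0, 0, 0], "gripper": 0.6}, {"translation": [0.18, 0.65, 0], "angular": [0, 0, 0], "gripper": 0.6}, {"translation": [0.18, 0.65, 0], "angular": [0, 0, 0], "gripper": 0.6}, {"translation": [0.18, 0.65, 0], "angular": [0, 0, 0], "gripper": 0.6}, {"translation": [0.18, 0.65, 0], "angular": [0, 0, 0], "gripper": 0.6}]}}

```text
t: 33.17
tool_pos: [0.5224, 0.0273, 0.1093]
tool_rot: [-0.227, -3.127, -0.006]
contact_force: [0.1, 0.4, -2.3]
opening: 0.0614
grip_force: 55.8
```

>>> {"api": "drive_tool", "payload": {"steps": [{"translation": [0.18, 0.65, 0], "angular": [0, 0, 0], "gripper": 0.6}, {"translation": [0.18, 0.65, 0], "angular": [0, 0, 0], "gripper": 0.6}, {"translation": [0.18, 0.65, 0], "angular": [0, 0, 0], "gripper": 0.6}, {"translation": [0.18, 0.65, 0], "angular": [0, 0, 0], "gripper": 0.6}, {"translation": [0.18, 0.65, 0], "angular": [0, 0, 0], "gripper": 0.6}, {"translation": [0.1, 0.32, 0], "angular": [0, 0, 0], "gripper": 0.6}, {"translation": [0, 0, 0], "angular": [0, 0, 0], "gripper": 0.6}, {"translation": [0, 0, 0], "angular": [0, 0, 0], "gripper": 0.6}]}}

```text
t: 34.17
tool_pos: [0.505, 0.172, 0.1111]
tool_rot: [-0.229, -3.129, -0.004]
contact_force: [0.8, -0.5, -2.4]
opening: 0.0615
grip_force: 55.8
```

```bash
python3 - <<'E'
from m import *
from p import go
go(509.4,171.8,26.5,81.66)
shot('scene','s6.png')
Z=C[:,:,2]
m=(Z>.14)&(Z<.16)&(np.abs(C[:,:,0]-.51)<.1)&(np.abs(C[:,:,1]-.17)<.06); print(m.sum())
L=C[m][:,:2]*1000
# ends of the visible lid (rough)
print(L.min(0),L.max(0))
E
```

```text
pos [505.2 171.9 111.3] yaw_y 81.61 tilt [-0.003  0.003 -1.   ] q6 -1.24 open 61.1 gf 55.8 t 34.2 F [ 0.2  0.1 -2.1]
units in tool axes now [-0.112  0.008  2.119]
turn units (tool) [ 0.019 -0.028 -0.006]  shift after turn [-0.104  0.014  2.119]
407
[429.91144907 131.52674928] [577.19212263 211.97336822]
```

View pics/s6.png

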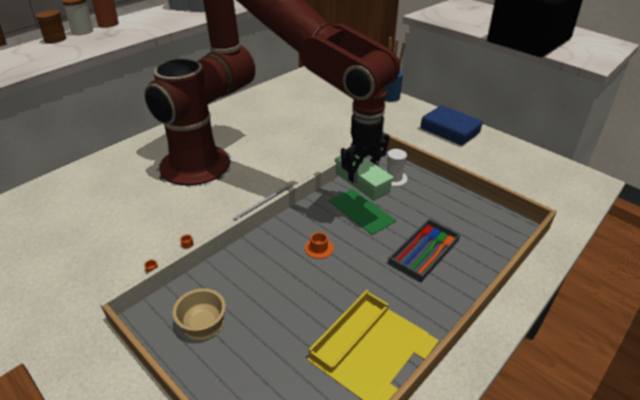

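The box is held level at (363,175) over the green pad at (360,211); cup, pot and bowl stand on their pads. Lowering the box.

>>> {"api": "drive_tool", "payload": {"steps": [{"translation": [-0.12, 0.01, 0], "angular": [0, 0, 0], "gripper": 0.6}, {"translation": [0, 0, 0.6], "angular": [0, 0, 0], "gripper": 0.6}, {"translation": [0, 0, 0.6], "angular": [0, 0, 0], "gripper": 0.6}, {"translation": [0, 0, 0.5], "angular": [0, 0, 0], "gripper": 0.6}, {"translation": [0, 0, 0.25], "angular": [0, 0, 0], "gripper": 0.6}, {"translation": [0, 0, 0.08], "angular": [0, 0, 0], "gripper": 0.6}, {"translation": [0, 0, 0], "angular": [0, 0, 0], "gripper": 0.6}, {"translation": [0, 0, 0], "angular": [0, 0, 0], "gripper": 0.6}]}}

```text
t: 35.28
tool_pos: [0.5106, 0.1726, 0.0313]
tool_rot: [-0.229, -3.132, -0.006]
contact_force: [0.6, -0.0, -1.7]
opening: 0.0609
grip_force: 55.8
```

```bash
python3 p.py 510 171.8 26.5 81.66
```

```text
pos [510.6 172.6  31.3] yaw_y 81.65 tilt [-0.001  0.004 -1.   ] q6 -1.24 open 60.9 gf 55.8 t 35.3 F [ 0.6 -0.  -1.7]
units in tool axes now [ 0.012 -0.023  0.12 ]
turn units (tool) [ 0.026 -0.013 -0.001]  shift after turn [ 0.012 -0.023  0.12 ]
```

>>> {"api": "drive_tool", "payload": {"steps": [{"translation": [0.01, -0.02, 0.06], "angular": [0, 0, 0], "gripper": 0.6}, {"translation": [0, 0, 0], "angular": [0, 0, 0], "gripper": 0.6}, {"translation": [0, 0, 0.03], "angular": [0, 0, 0], "gripper": 0.6}, {"translation": [0, 0, 0], "angular": [0, 0, 0], "gripper": 0.6}]}}

```text
t: 35.78
tool_pos: [0.5092, 0.1718, 0.0266]
tool_rot: [-0.228, -3.13, -0.005]
contact_force: [0.6, 0.1, -1.5]
opening: 0.0616
grip_force: 55.8
```

>>> {"api": "drive_tool", "payload": {"steps": [{"translation": [0, 0, 0.025], "angular": [0, 0, 0], "gripper": 0.6}, {"translation": [0, 0, 0], "angular": [0, 0, 0], "gripper": 0.6}]}}

```text
t: 36.02
tool_pos: [0.5096, 0.1719, 0.0264]
tool_rot: [-0.228, -3.13, -0.005]
contact_force: [-2.0, -0.7, 4.1]
opening: 0.0611
grip_force: 56.2
```

>>> {"api": "drive_tool", "payload": {"steps": [{"translation": [0, 0, 0.02], "angular": [0, 0, 0], "gripper": 0.6}, {"translation": [0, 0, 0], "angular": [0, 0, 0], "gripper": 0.6}]}}

```text
t: 36.28
tool_pos: [0.5099, 0.1719, 0.0264]
tool_rot: [-0.228, -3.131, -0.005]
contact_force: [-4.2, -0.7, 9.0]
opening: 0.0616
grip_force: 57.0
```

>>> {"api": "drive_tool", "payload": {"steps": [{"translation": [0, 0, -0.01], "angular": [0, 0, 0], "gripper": 0.8}, {"translation": [0, 0, 0], "angular": [0, 0, 0], "gripper": 1}, {"translation": [0, 0, 0], "angular": [0, 0, 0], "gripper": 1}, {"translation": [0, 0, 0], "angular": [0, 0, 0], "gripper": 1}, {"translation": [0, 0, -0.4], "angular": [0, 0, 0], "gripper": 1}, {"translation": [0, 0, -0.8], "angular": [0, 0, 0], "gripper": 1}, {"translation": [0, 0, -0.9], "angular": [0, 0, 0], "gripper": 1}, {"translation": [0, 0, -0.9], "angular": [0, 0, 0], "gripper": 1}]}}

```text
t: 37.28
tool_pos: [0.5099, 0.1714, 0.1477]
tool_rot: [-0.228, -3.131, -0.006]
contact_force: [0.6, -0.3, 0.2]
opening: 0.0853
grip_force: 0.0
```

>>> {"api": "drive_tool", "payload": {"steps": [{"translation": [0, 0, -0.9], "angular": [0, 0, 0], "gripper": 1}, {"translation": [0, -0.6, 0], "angular": [0, 0, 0], "gripper": 1}, {"translation": [0, -0.6, 0], "angular": [0, 0, 0], "gripper": 1}, {"translation": [0, -0.6, 0], "angular": [0, 0, 0], "gripper": 1}, {"translation": [0, -0.6, 0], "angular": [0, 0, 0], "gripper": 1}, {"translation": [0, -0.6, 0], "angular": [0, 0, 0], "gripper": 1}, {"translation": [0, -0.6, 0], "angular": [0, 0, 0], "gripper": 1}, {"translation": [0, 0, 0], "angular": [0, 0, 0], "gripper": 1}]}}

```text
t: 38.28
tool_pos: [0.489, 0.0278, 0.182]
tool_rot: [-0.232, -3.131, -0.005]
contact_force: [-0.5, -0.1, 0.2]
opening: 0.0856
grip_force: 0.0
```

```bash
python3 - <<'E'
from m import *
Z=C[:,:,2]
m=(Z>.056)&(Z<.07)&(np.abs(C[:,:,0]-.51)<.11)&(np.abs(C[:,:,1]-.172)<.07)
cs,_=cv2.findContours(m.astype(np.uint8),0,cv2.CHAIN_APPROX_NONE); c=max(cs,key=cv2.contourArea)
P=(plane(im,c[:,0,:].astype(float),.063)[:,:2]*1000).astype(np.float32); print('box',cv2.minAreaRect(P),np.median(Z[m]))
for n,x,y,z in(('pot',.483,.35,.093),('bowl',.506,-.331,.058)):
    m=(abs(Z-z)<.008)&(np.hypot(C[:,:,0]-x,C[:,:,1]-y)<.07); circ(m,z,n)
shot('scene','s7.png'); cv2.imwrite('pics/t7.png',im['color'][:,:,::-1])
E
```

```text
box ((509.6630859375, 172.99269104003906), (59.53105545043945, 150.30694580078125), 81.60467529296875) 0.06323118980285747
pot circ [484.4 349.9  53.8] ell [485.  349.8] [50.7 52.4] 168.9
bowl circ [ 506.4 -331.1  104.8] ell [ 506.1 -330.9] [102.1 102.7] 32.6
```

View pics/s7.png

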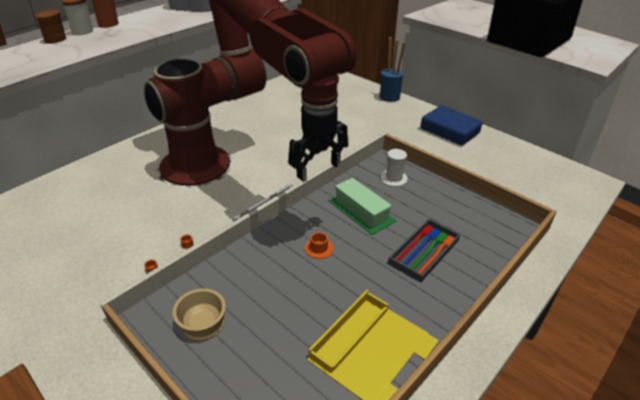

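The box lies square on the green pad (362,205), 0.1° off its long axis. The cup (319,243), pot (396,168) and bowl (200,314) stand centred on their pads, and the arm is clear of everything. Handing in.

```bash
python3 -c "
from station import ctrl
print(ctrl.finish_job())"
```

```text
the job is handed in; nothing more can be done
None
```

Job handed in after about 38 s of robot time: the cup, pot, bowl and lunch box were set down in that order, each upright and centred on its own pad to within about 2 mm. The bib and spoon tray were not touched.

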